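# Put the sanding bobbin away in its drawer

## Task

Pull the blue-fronted drawer of the bobbin chest all the way out to its stop, then put the orange sanding bobbin over the empty metal spindle in the drawer, so that it stands upright on the drawer's floor. Lower the bobbin into place rather than dropping it, leave the drawer fully out, and do not disturb the other things on the bench or on the chest.

Things in the scene. Friction and masses are not known exactly. Their poses are not given: they have to be found in the camera images.
- chest_front (a point): Fixed point on the wooden chest: middle of the front top edge, 125 mm above the bench; the chest is 300 mm deep (reaching 300 mm to this point's +x), 260 wide (y), closed on top. Its front (-x) roughly faces the robot; the yaw varies. Drawer's blue front: 15 mm thick, 254 wide, 13 to 111 mm above the bench; its side walls: tops 76 mm above the bench, 109 mm either side of the centre line.
- drawer (a joint): How far the drawer is out, in m: 0 shut, 0.15 fully out at the stop. It slides along the chest's own -x (chest_front's -x) and starts shut or up to 30 mm ajar. Friction holds it where it is left; moving it takes about 3 to 5 N.
- drawer_handle (a point): Middle of the drawer's steel bar handle, 91 mm above the bench: a level round bar 12 mm in diameter, 110 mm long along the point's y, its axis 45 mm in front of the blue face, on two 10 mm posts 98 mm apart. Axes parallel to chest_front's; it moves with the drawer, which pulls out along -x.
- spindle_foot (a point): Foot of the empty upright spindle on the drawer's inner floor, 22 mm above the bench; moves with the drawer, axes as chest_front. Aluminium, 18 mm diameter, 50 tall, last 10 mm tapered to 8 mm; 77 mm behind the blue front, 45 mm to +y of the centre line. Under the chest's top while shut. A smaller grey bobbin (36 mm diameter, 60 tall) is fixed in the drawer 110 mm to -y of it, 68 mm farther back.
- bobbin: The sanding bobbin: an upright hollow drum, 70 mm tall, with an orange sleeve of 52 mm diameter from 8 to 62 mm above its bottom, black rubber ends of 49 mm diameter, and a bore of 27 mm right through. Mass 0.1 to 0.2 kg. Origin at the centre of its underside, z up along its axis. It starts standing on the bench to the left or right of the chest.
- bowl: Dark turned wooden bowl, 110 mm across, 50 high, standing on the bench on the other side from the bobbin; origin at the centre of its underside. Leave alone.
- mallet: Wooden mallet, 220 mm long, lying on the bench left of the chest; origin under its middle, handle to its -x. Leave alone.
- glue: Yellow bottle with a red cap, 60 mm diameter, 160 tall, on the bench right of the chest; origin at the centre of its underside. Leave alone.
- wax: Green tin with a white lid, 72 mm diameter, 50 tall, near the middle of the chest's top; origin at the centre of its underside. Leave alone.
Things that resemble listed ones, but are neither listed nor needed, are in the scene too. Of the things like the bobbin, leave any that is pink, purple or turquoise; of the rest the smaller one is meant.

How it is judged:
By the outcome, as a careful person would: the job done as asked, in the order asked, and still so for the second after the job is handed in, with the robot touching nothing.
It also fails if it takes over 56 s, if anything falls off the work surface, if the arm or the gripper's body presses on something with over 40 N, if the wrist force passes 120 N, or if a joint passes its speed limit or range.

## Robot

A 6-joint arm with a two-finger parallel gripper is mounted at the origin on the work surface. World frame = base frame: x ahead of the robot, y to its left, z up, the work surface at z = 0. Lengths are in mm, angles in degrees, forces in N, time in s.
With the tool pointing down it reaches from about 300 to 850 mm from the base axis. Payload 4.2 kg.
Tool frame: the origin (TCP) lies on the centre line of the jaws, within the pads' length; the fingertips stand 14 mm ahead of it and the grasp point (between the pads) lies 5 mm behind it; z points along the fingers, y is the line along which they close (so a half turn about z gives the same grasp; the last joint's range is limited). The gripper opens to 91 mm and grips with 3 to 60 N. Pads are 32 mm wide; open, the fingers measure 118 mm over their backs; the gripper's body (76 mm by 178 mm) begins 60 mm behind the grasp point.
Start: joints at [-70.073, 18.312, 89.639, -0, 72.044, -1.146], TCP at [206.753, -536.559, 227.976] pointing down, gripper open.
Joint ranges: [-177.97, 177.97], [-48.28, 115.42], [12.27, 149.76], [-77.06, 257.06], [2.81, 150.46], [-146.56, 146.56]. Speed limits (degrees/s): [147.25, 147.25, 180, 180, 180, 180].

## Interface

Orientations are given as [roll, pitch, yaw] about the fixed x, y, z axes, in that order (R = Rz(yaw) Ry(pitch) Rx(roll)).
In Python, from workcell import * gives the robot as it stands. The module is installed in compiled form; this text tells all that it offers.
- The arm moves only by the shell command python3 -m crank 'ROWS' [FORCE]. ROWS is JSON, a list of rows, each an object of numbers: "grip": the finger opening in m, from 0 to 0.0912; "x", "y", "z": the shift along the tool's x, y, z in m; "yaw": the turn about the tool's z in rad. In form: [{"grip": .., "x": .., "y": .., "z": .., "yaw": ..}, ...]. A call has exactly 5 rows; each row is the pose to reach, as a shift and turn from the pose commanded when the call began, along the tool's axes at that moment; what a row does not reach only later rows make up. A row lasts 1/12 s, in which the tool goes at most 41.7 mm and 7.16 degrees, less where a joint would pass 70% of its speed; a pose out of reach is approached as far as the arm can. A call with a gripper value outside its range is refused whole. The fingers move at their own pace and stop on an object; FORCE is the grip in N (left out, the last holds). Time passes only in rows, so rows that repeat a pose let the fingers close, or fill a call up. It gives the time, the measured TCP pose, the force, the opening and the grip force at its end, in the units of the state.
- state(): the state, without advancing time (a new reading comes with each control period).
- grab_frame(name): name is "scene" or "top" or "wrist"; returns the picture (420x560x3 uint8, red, green, blue); there is no depth.
- camera_model(name): a dict with "intrinsics" (3x3 intrinsics, pixels), "R" (3x3) and "t" (3): a world point X has camera coordinates R X + t. Camera axes: x right, y down, z forward; pixel columns grow to the right and rows downward; lengths in mm; the calibration is good to about 2 mm. A picture is of the moment at which its call begins: read the wrist's pose just before it. camera_model takes no time and is no camera call; for the wrist camera it gives the pose at the moment of the call.
- job_done(): hands the job in; it is judged then, once.
The state is a dict: "time_s": time; "qpos": joint angles; "qvel": joint speeds; "effort": joint torques, N m; "ee_pos": TCP position; "ee_rot": TCP orientation; "force": force on the tool from outside, world axes, zero at the start; "torque": the same for the moment, N m; "gripper_width": finger opening in mm; "gripper_force": force on a finger pad.
Only numpy, scipy, OpenCV 4.12 (cv2) and the standard library are available. Lean on these libraries where they do the work, as an engineer would, in place of code of your own. Each camera call takes 0.05 s, during which the arm holds its last target. There are 200 camera calls.

## Working session

There is one attempt and no reset: what is moved stays moved. The work goes in short steps, Python scripts to look and compute and a shell command to move; the robot and the scene stay as the last step left them, time stands still between calls to the robot, and variables do not carry over. Pictures are saved under pics/ and viewed, at most 10 in all, crops included, and the job is handed in when it is done.

```bash
mkdir -p pics; python3 - <<'E'
from workcell import *
import cv2,numpy as np
s=state();print(s)
for n in ["scene","top"]:
    f=grab_frame(n);cv2.imwrite(f"pics/{n}0.png",cv2.resize(f[:,:,::-1],(800,600),interpolation=cv2.INTER_CUBIC));cv2.imwrite(f"pics/raw_{n}.png",f[:,:,::-1])
    m=camera_model(n);print(n,m)
E
```

```text
{'time_s': 0.0, 'qpos': array([-7.00736430e+01,  1.83519643e+01,  8.97062134e+01, -6.10347006e-04,
        7.20431070e+01, -1.14515278e+00]), 'qvel': array([ 0.00727301,  0.03536778, -0.00606632, -0.03366271,  0.00278963,
        0.11267363]), 'effort': array([-1.58580511e-03, -4.12464845e+01, -2.31979144e+01,  7.24688522e-02,
        4.57023026e-02, -1.31415800e-04]), 'ee_pos': array([ 206.5741633 , -536.10228886,  227.11831909]), 'ee_rot': array([-1.79898724e+02, -1.44404378e-03,  2.10716972e+01]), 'force': array([-0.81392771, -0.05213812, -0.03019961]), 'torque': array([0.0400924 , 0.01448853, 0.05838246]), 'gripper_force': 0.0, 'gripper_width': 91.16472051636435}
scene {'intrinsics': array([[465.95920425,   0.        , 276.87832776],
       [  0.        , 465.95920425, 214.1543538 ],
       [  0.        ,   0.        ,   1.        ]]), 'R': array([[ 0.47279506,  0.88115507,  0.00552864],
       [ 0.66829506, -0.35447885, -0.65400799],
       [-0.57432267,  0.31290651, -0.75646743]]), 't': array([-281.04138782, -287.2712199 , 1749.17729461])}
top {'intrinsics': array([[520.26178018,   0.        , 272.1679187 ],
       [  0.        , 520.26178018, 204.89920908],
       [  0.        ,   0.        ,   1.        ]]), 'R': array([[ 5.84922889e-04, -9.99998394e-01,  1.69398469e-03],
       [-9.83365482e-01, -8.82882593e-04, -1.81635759e-01],
       [ 1.81636963e-01, -1.55956316e-03, -9.83364419e-01]]), 't': array([  26.86529448,  568.34120969, 1392.47730817])}
```

View pics/scene0.png

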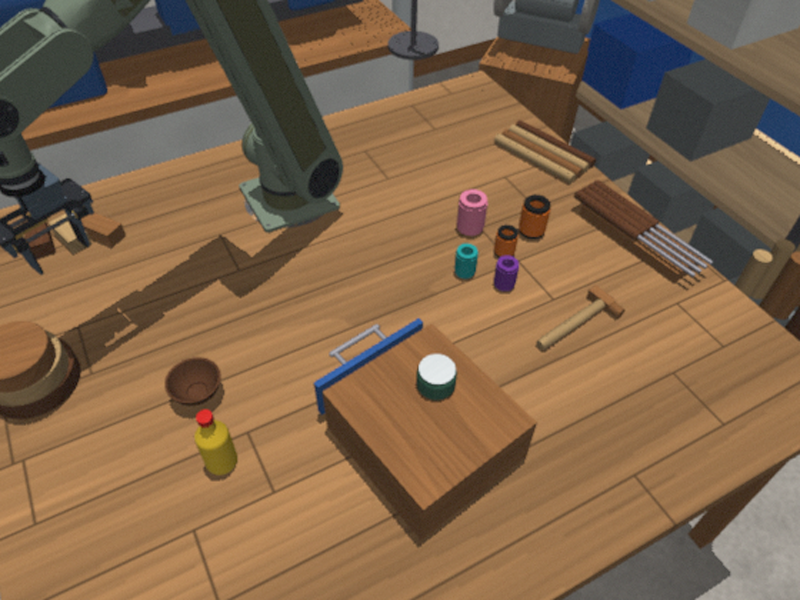

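View pics/top0.png

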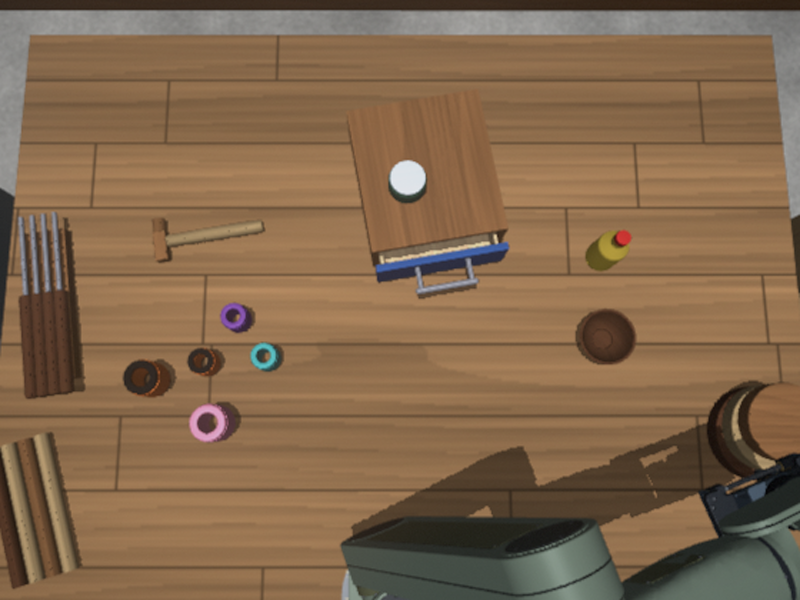

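The small orange drum is the target, at top (201,361) and scene (507,241). It could be confused with:
- the larger orange drum, top (143,378)
- pink, (209,423)
- turquoise, (264,357)
- purple, (234,317)

The chest is yawed about +10° with the drawer slightly ajar, and the handle is at about top (447,289). I'll check the choice in a close crop.

```bash
python3 - <<'E'
import cv2,numpy as np
t=cv2.imread("pics/raw_top.png")
a=cv2.resize(t[205:305,85:185],(400,400),interpolation=cv2.INTER_CUBIC) # x4
b=cv2.resize(t[120:220,255:355],(400,400),interpolation=cv2.INTER_CUBIC) # x4
cv2.imwrite("pics/crop0.png",np.hstack([a,b]))
E
```

```text
(no output)
```

View pics/crop0.png

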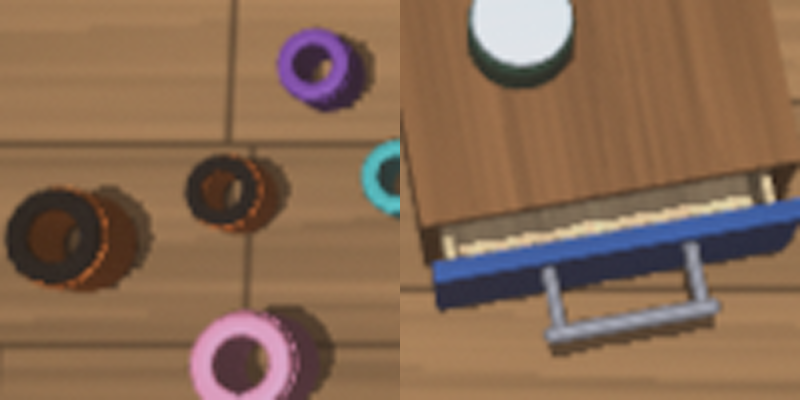

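```bash
cat > h.py <<'E'
import numpy as np
from workcell import *
def ray(n,u,v,z,m=None):
    m=m or camera_model(n);R=m["R"];t=m["t"];c=-R.T@t
    d=R.T@np.linalg.solve(m["intrinsics"],[u,v,1]);return c+d*(z-c[2])/d[2]
def proj(n,X,m=None):
    m=m or camera_model(n);p=m["intrinsics"]@(m["R"]@np.array(X)+m["t"]);return p[:2]/p[2]
def rel(x,y,z,yaw,s=None):
    """tool-frame shift (m) and turn (rad) from measured pose to a target"""
    s=s or state();p=s["ee_pos"];a=np.radians(s["ee_rot"][2])
    d=(np.array([x,y,z])-p)/1000
    dy=(yaw-s["ee_rot"][2]+180)%360-180
    return np.round([d[0]*np.cos(a)+d[1]*np.sin(a),d[0]*np.sin(a)-d[1]*np.cos(a),-d[2],-np.radians(dy)],4)
E
python3 - <<'E'
from h import *
k=lambda u,v:(u-.4,v-.4)
o=lambda cx,cy,x,y,z:ray("top",cx+x/4-.4,cy+y/4-.4,z)
f=lambda x,y,z:ray("top",x*.7-.2,y*.7-.2,z)
g=lambda x,y,z:ray("scene",x*.7-.2,y*.7-.2,z)
for nm,x,y,z in [("bob",222,190,70),("big",55,237,90),("purple",315,65,70),("turq",388+10,176,70),("pink",240,365,90)]:
    print(nm,o(85,205,x,y,z).round(1))
print("bob scene",g(508,231.5,70))
L=o(255,120,150,336,93);R=o(255,120,316,306,93);print("handle",L,R,(L+R)/2,np.linalg.norm(L-R),"yaw",np.degrees(np.arctan2(*(L-R)[[1,0]]))-90)
L=f(375,252,125);R=f(507,230,125);B=f(346,111,125);B2=f(479,90,125)
print("chest",L,R,B,B2,(L+R)/2,np.linalg.norm(L-R),np.degrees(np.arctan2(*(L-R)[[1,0]]))-90,np.degrees(np.arctan2(*(B-L)[[1,0]])),np.degrees(np.arctan2(*(B2-R)[[1,0]])))
L=f(376,270,111);R=f(508,247,111);print("blue front top",L,R,np.linalg.norm(L-R),np.degrees(np.arctan2(*(L-R)[[1,0]]))-90)
print("handle scene",g(333,355,94),g(378,329,94))
print("wax",f(408,178,175), "bowl",f(607,335,50),"glue",f(623,238,160))
E
```

```text
bob [435.3 383.2  70. ]
big [402.3 487.1  90. ]
purple [520.5 323.8  70. ]
turq [444.9 264.9  70. ]
pink [319. 361.  90.]
bob scene [438.4652796  382.35873477  70.        ]
handle [564.36539515 -26.42036441  93.        ] [ 585.11010226 -138.83377258   93.        ] [574.7377487  -82.62706849  93.        ] 114.31149203078606 yaw 10.45570100966492
chest [632.47538546  53.70442077 125.        ] [ 675.06805812 -193.42473903  125.        ] [912.12196393 110.82412441 125.        ] [ 955.90754691 -146.96280518  125.        ] [653.77172179 -69.86015913 125.        ] 250.77272058220342 9.778848870369089 11.544253096767898 9.393895327703603
blue front top [601.2233406   51.94242492 111.        ] [ 645.80009612 -196.69193216  111.        ] 252.59875425089547 10.164364940976299
handle scene [ 590.97492713 -137.51596553   94.        ] [574.24811482 -30.45003297  94.        ]
wax [759.36449729  -6.94114406 175.        ] bowl [ 486.75969308 -392.70269006   50.        ] glue [ 650.64585259 -398.58409506  160.        ]
```

Top crop: the small orange drum is at (222,190), with no other drum within 100 mm. It is clearly the smaller of the two orange ones. The handle's ends are at (550,336) and (716,306). Next, move above the handle.

```bash
python3 -c "
from h import *
print(rel(578,-82,205,100.2))"
```

```text
[ 0.5099 -0.2902  0.0222 -1.381 ]
```

```bash
python3 -m crank '[{"grip":0.045,"x":0.255,"y":-0.145,"z":0.0,"yaw":-0.62},{"grip":0.045,"x":0.255,"y":-0.145,"z":0.0,"yaw":-0.62},{"grip":0.045,"x":0.51,"y":-0.29,"z":0.022,"yaw":-1.381},{"grip":0.045,"x":0.51,"y":-0.29,"z":0.022,"yaw":-1.381},{"grip":0.045,"x":0.51,"y":-0.29,"z":0.022,"yaw":-1.381}]' 10 && python3 -c "
from h import *
print(rel(578,-82,205,100.2))"
```

```text
time_s: 0.52
ee_pos: [339.3, -373.7, 222.1]
ee_rot: [-180.0, -0.0, 57.2]
force: [0.1, 0.0, 0.9]
gripper_width: 60.6
gripper_force: 0.0
[ 0.3745  0.0426  0.0171 -0.7507]
```

```bash
R='' ; python3 -m crank '[{"grip":0.045,"x":0.374,"y":0.043,"z":0.017,"yaw":-0.75},{"grip":0.045,"x":0.374,"y":0.043,"z":0.017,"yaw":-0.75},{"grip":0.045,"x":0.374,"y":0.043,"z":0.017,"yaw":-0.75},{"grip":0.045,"x":0.374,"y":0.043,"z":0.017,"yaw":-0.75},{"grip":0.045,"x":0.374,"y":0.043,"z":0.017,"yaw":-0.75}]' && python3 -c "
from h import *
print(rel(578,-82,205,100.2))"
```

```text
time_s: 0.93
ee_pos: [472.2, -213.3, 212.8]
ee_rot: [-180.0, -0.0, 93.1]
force: [0.4, -0.5, 0.6]
gripper_width: 45.0
gripper_force: 0.0
[ 0.1255  0.1126  0.0078 -0.1248]
```

```bash
python3 -m crank '[{"grip":0.045,"x":0.125,"y":0.113,"z":0.008,"yaw":-0.125},{"grip":0.045,"x":0.125,"y":0.113,"z":0.008,"yaw":-0.125},{"grip":0.045,"x":0.125,"y":0.113,"z":0.008,"yaw":-0.125},{"grip":0.045,"x":0.125,"y":0.113,"z":0.008,"yaw":-0.125},{"grip":0.045,"x":0.125,"y":0.113,"z":0.008,"yaw":-0.125}]' && python3 -m crank '[{"grip":0.045},{"grip":0.045},{"grip":0.045},{"grip":0.045},{"grip":0.045}]' && python3 - <<'E'
from h import *
import cv2
print(rel(578,-82,86,100.2))
m=camera_model("wrist");f=grab_frame("wrist")
for X in ([578,-82,97],): print(proj("wrist",X,m)/.7)
cv2.imwrite("pics/w1.png",cv2.resize(f[:,:,::-1],(800,600)))
import pickle;pickle.dump(m,open("m1.pkl","wb"))
E
```

```text
time_s: 1.35
ee_pos: [582.1, -79.6, 203.9]
ee_rot: [179.9, -0.1, 100.2]
force: [0.1, -0.3, -0.5]
gripper_width: 44.6
gripper_force: 0.0validation failed for argument at $[0]...
```

```bash
python3 - <<'E'
from h import *
import cv2,pickle
print(rel(578,-82,86,100.2))
m=camera_model("wrist");f=grab_frame("wrist")
print(proj("wrist",[578,-82,97],m)/.7)
cv2.imwrite("pics/w1.png",cv2.resize(f[:,:,::-1],(800,600)))
pickle.dump(m,open("m1.pkl","wb"))
E
```

```text
[-0.0016 -0.0045  0.1179 -0.0008]
[394.87458128 312.42667139]
```

View pics/w1.png

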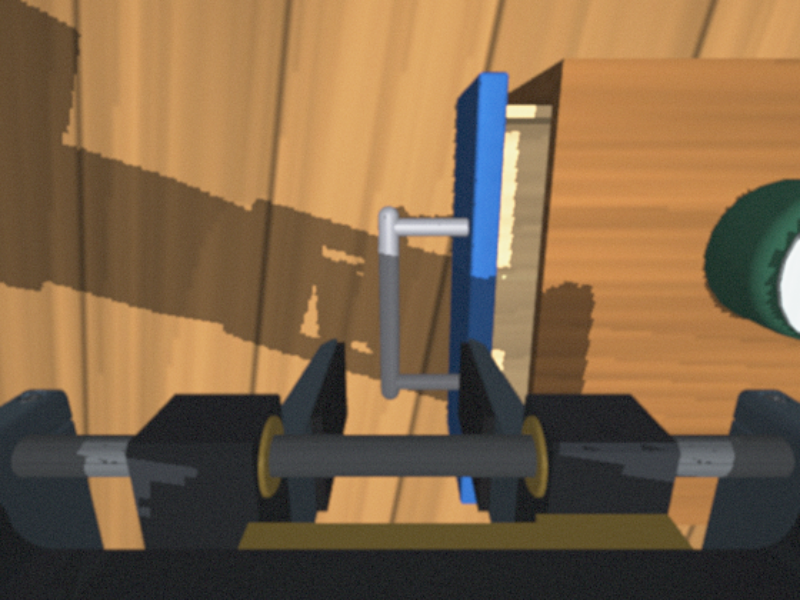

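The wrist view shows the bar from (388,212) to (390,393), so its middle is at (389,302). The blue front's top edge runs from (483,73) to about (461,500).

```bash
python3 - <<'E'
from h import *
import pickle
m=pickle.load(open("m1.pkl","rb"))
A=ray("w",388*.7,212*.7,93,m);B=ray("w",390*.7,393*.7,93,m);print(A,B,(A+B)/2,np.linalg.norm(A-B),np.degrees(np.arctan2(*(A-B)[[1,0]]))-90)
C=(A+B)/2
print(rel(C[0],C[1],86,100.4))
E
```

```text
[564.15800647 -25.12370126  93.        ] [ 584.32989078 -137.06911181   93.        ] [574.24394862 -81.09640653  93.        ] 113.74831805694302 10.214736430834279
[ 0.0019 -0.0057  0.1179 -0.0046]
```

```bash
python3 -m crank '[{"grip":0.045,"x":0.002,"y":-0.006,"z":0.0,"yaw":0},{"grip":0.045,"x":0.002,"y":-0.006,"z":0.04,"yaw":0},{"grip":0.045,"x":0.002,"y":-0.006,"z":0.08,"yaw":0},{"grip":0.045,"x":0.002,"y":-0.006,"z":0.118,"yaw":0},{"grip":0.045,"x":0.002,"y":-0.006,"z":0.118,"yaw":0}]' && python3 -m crank '[{"grip":0.0,"x":0,"y":0,"z":0,"yaw":0},{"grip":0.0,"x":0,"y":0,"z":0,"yaw":0},{"grip":0.0,"x":0,"y":0,"z":0,"yaw":0},{"grip":0.0,"x":0,"y":0,"z":0,"yaw":0},{"grip":0.0,"x":0,"y":0,"z":0,"yaw":0}]' 15
```

```text
time_s: 1.82
ee_pos: [565.3, -84.8, 80.6]
ee_rot: [-179.1, -0.3, 99.7]
force: [-1.1, -0.3, -0.7]
gripper_width: 45.2
gripper_force: 0.0
time_s: 2.23
ee_pos: [573.4, -84.5, 89.1]
ee_rot: [179.8, 0.1, 99.8]
force: [4.9, 0.6, 0.9]
gripper_width: 14.4
gripper_force: 2.1
```

```bash
python3 -m crank '[{"grip":0.0,"x":0,"y":-0.005,"z":0,"yaw":0},{"grip":0.0,"x":0,"y":-0.02,"z":0,"yaw":0},{"grip":0.0,"x":0,"y":-0.04,"z":0,"yaw":0},{"grip":0.0,"x":0,"y":-0.06,"z":0,"yaw":0},{"grip":0.0,"x":0,"y":-0.08,"z":0,"yaw":0}]' 25 && python3 -m crank '[{"grip":0.0,"x":0,"y":-0.01,"z":0,"yaw":0},{"grip":0.0,"x":0,"y":-0.02,"z":0,"yaw":0},{"grip":0.0,"x":0,"y":-0.03,"z":0,"yaw":0},{"grip":0.0,"x":0,"y":-0.04,"z":0,"yaw":0},{"grip":0.0,"x":0,"y":-0.04,"z":0,"yaw":0}]'
```

```text
time_s: 2.65
ee_pos: [495.6, -98.5, 89.1]
ee_rot: [179.6, 0.2, 99.9]
force: [4.1, -1.3, 4.5]
gripper_width: 11.3
gripper_force: 25.0
time_s: 3.07
ee_pos: [453.8, -105.9, 89.0]
ee_rot: [179.9, 0.2, 99.9]
force: [-1.6, -4.0, 10.9]
gripper_width: 11.5
gripper_force: 25.0
```

```bash
for i in 1 2; do python3 -m crank '[{"grip":0.0,"x":0,"y":-0.002,"z":0,"yaw":0},{"grip":0.0,"x":0,"y":-0.004,"z":0,"yaw":0},{"grip":0.0,"x":0,"y":-0.006,"z":0,"yaw":0},{"grip":0.0,"x":0,"y":-0.008,"z":0,"yaw":0},{"grip":0.0,"x":0,"y":-0.008,"z":0,"yaw":0}]'|egrep 'pos|force:'; done
```

```text
ee_pos: [448.2, -107.0, 89.0]
force: [2.5, -1.8, 9.3]
gripper_force: 25.0
ee_pos: [448.1, -107.1, 89.1]
force: [21.4, 7.9, -10.0]
gripper_force: 25.0
```

```bash
python3 -m crank '[{"grip":0.0,"x":0,"y":0.006,"z":0,"yaw":0},{"grip":0.04,"x":0,"y":0.007,"z":0,"yaw":0},{"grip":0.04,"x":0,"y":0.008,"z":0,"yaw":0},{"grip":0.04,"x":0,"y":0.008,"z":0,"yaw":0},{"grip":0.04,"x":0,"y":0.008,"z":0,"yaw":0}]' && python3 -m crank '[{"grip":0.04,"x":0,"y":0.0,"z":-0.03,"yaw":0},{"grip":0.04,"x":0,"y":0.0,"z":-0.06,"yaw":0},{"grip":0.04,"x":0,"y":0.0,"z":-0.10,"yaw":0},{"grip":0.04,"x":0,"y":0.0,"z":-0.14,"yaw":0},{"grip":0.04,"x":0,"y":0,"z":-0.14,"yaw":0}]'
python3 - <<'E'
from h import *
import cv2,pickle
cv2.imwrite("pics/top2.png",cv2.resize(grab_frame("top")[130:270,230:370,::-1],(560,560),interpolation=cv2.INTER_CUBIC))
print(rel(436,383,225,100.2))
E
```

```text
time_s: 4.32
ee_pos: [445.1, -105.9, 86.8]
ee_rot: [-179.9, -0.0, 99.9]
force: [0.4, -0.6, 0.7]
gripper_width: 35.1
gripper_force: 0.0
time_s: 4.73
ee_pos: [449.6, -107.1, 234.2]
ee_rot: [179.3, 0.3, 99.8]
force: [0.8, -0.6, 0.6]
gripper_width: 39.8
gripper_force: 0.0
[ 0.4845  0.0719  0.0058 -0.0063]
```

```bash
for i in 1; do python3 -m crank '[{"grip":0.088,"x":0.484,"y":0.072,"z":0.0,"yaw":0},{"grip":0.088,"x":0.484,"y":0.072,"z":0.0,"yaw":0},{"grip":0.088,"x":0.484,"y":0.072,"z":0.0,"yaw":0},{"grip":0.088,"x":0.484,"y":0.072,"z":0.0,"yaw":0},{"grip":0.088,"x":0.484,"y":0.072,"z":0.0,"yaw":0}]'; done; python3 -c "
from h import *
print(rel(436,383,225,100.2))"
```

```text
time_s: 5.2
ee_pos: [439.4, 103.5, 225.5]
ee_rot: [-179.8, 0.0, 99.8]
force: [1.1, -0.4, 0.6]
gripper_width: 70.6
gripper_force: 0.0
[ 0.2759  0.0443  0.0005 -0.0069]
```

View pics/top2.png

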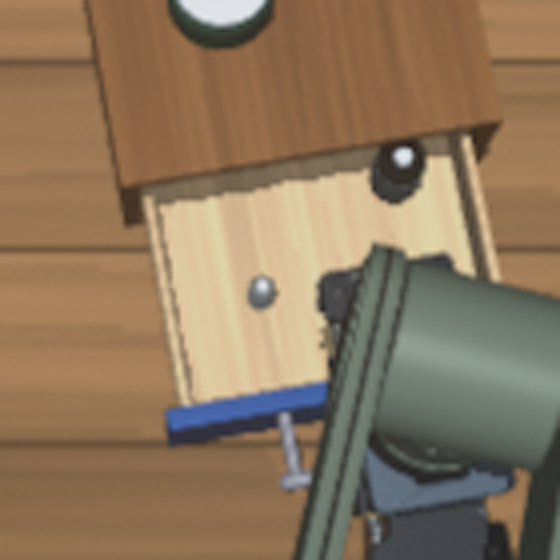

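The drawer is out. The spindle's tip is at crop (262,284) and its foot near (259,303). On to the bobbin.

```bash
python3 -m crank '[{"grip":0.088,"x":0.27,"y":0.043,"z":0.0,"yaw":0},{"grip":0.088,"x":0.27,"y":0.043,"z":0.0,"yaw":0},{"grip":0.088,"x":0.27,"y":0.043,"z":0.0,"yaw":0},{"grip":0.088,"x":0.27,"y":0.043,"z":0.0,"yaw":0},{"grip":0.088,"x":0.27,"y":0.043,"z":0.0,"yaw":0}]'; python3 -m crank '[{"grip":0.088,"x":0.06,"y":0.01,"z":0,"yaw":0},{"grip":0.088,"x":0.06,"y":0.01,"z":0,"yaw":0},{"grip":0.088,"x":0.06,"y":0.01,"z":0,"yaw":0},{"grip":0.088,"x":0.06,"y":0.01,"z":0,"yaw":0},{"grip":0.088,"x":0.06,"y":0.01,"z":0,"yaw":0}]'
python3 - <<'E'
from h import *
import cv2,pickle
f=grab_frame("top")[:,:,::-1];cv2.imwrite("pics/raw_top3.png",f)
a=cv2.resize(f[165:215,270:320],(400,400),interpolation=cv2.INTER_CUBIC)
m=camera_model("wrist");w=grab_frame("wrist")[:,:,::-1]
pickle.dump(m,open("m2.pkl","wb"))
cv2.imwrite("pics/v3.png",np.hstack([cv2.resize(w,(400,400)),a])) # wrist scaled 400/560, 400/420
print(rel(436,383,45,100.2),proj("w",[436,383,70],m)*[400/560,400/420])
E
```

```text
time_s: 5.62
ee_pos: [436.6, 311.8, 225.3]
ee_rot: [-179.8, 0.1, 99.9]
force: [1.5, -0.8, 0.2]
gripper_width: 88.1
gripper_force: 0.0
time_s: 6.03
ee_pos: [437.1, 369.9, 225.7]
ee_rot: [-179.9, 0.1, 99.8]
force: [0.2, -0.4, 0.8]
gripper_width: 88.2
gripper_force: 0.0
[ 0.0134  0.0007  0.1816 -0.0075] [202.23002015 178.79252535]
```

View pics/v3.png

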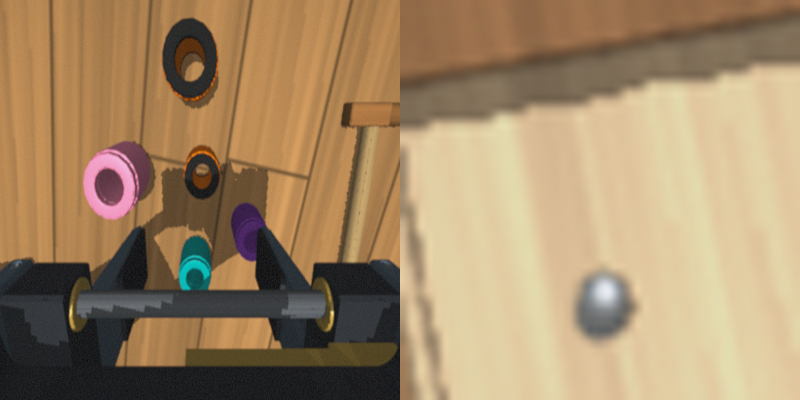

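The wrist view puts the target's top ring at (202,176), against a prediction of (202,179), so the bobbin is confirmed. In the right-hand crop the spindle's outline spans x 575–632 and y 270–340.

```bash
python3 - <<'E'
from h import *
import pickle
m=pickle.load(open("m2.pkl","rb"))
print("bob",ray("w",202.0*1.4,176*1.05,70,m))
m=camera_model("top")
th=np.linspace(0,2*np.pi,60)
def sil(x,y):
    P=[proj("t",[x+r*np.cos(a),y+r*np.sin(a),z],m) for r,z in((9,22),(9,62),(4,72)) for a in th]
    P=(np.array(P)+.4-[270,165])*8;return np.r_[P.min(0),P.max(0)]
from scipy.optimize import least_squares
t=np.array([175,270,232,340])
r=least_squares(lambda p:sil(*p)-t,[520,-40]);print("spindle",r.x,r.fun)
c,s=np.cos(np.radians(10.2)),np.sin(np.radians(10.2))
H=np.array([448.1,-105]) # bar middle, roughly
for d in (45+77,45+15+77):print("from handle",H+[c*d-s*45,s*d+c*45])
print(rel(436.5,384,45,100.2))
E
```

```text
bob [435.19199395 385.83102501  70.        ]
spindle [576.24979169 -36.59048895] [ 0.2155907  -0.87426046 -0.20982635  0.89387887]
from handle [560.20305086 -39.10685932]
from handle [574.96598498 -36.45058822]
[ 0.0143  0.0014  0.1816 -0.0075]
```

```bash
python3 -m crank '[{"grip":0.088,"x":0.015,"y":0.0005,"z":0.0,"yaw":0},{"grip":0.088,"x":0.015,"y":0.0005,"z":0.03,"yaw":0},{"grip":0.088,"x":0.015,"y":0.0005,"z":0.07,"yaw":0},{"grip":0.088,"x":0.015,"y":0.0005,"z":0.11,"yaw":0},{"grip":0.088,"x":0.015,"y":0.0005,"z":0.14,"yaw":0}]' && python3 -m crank '[{"grip":0.088,"x":0,"y":0,"z":0.02,"yaw":0},{"grip":0.088,"x":0,"y":0,"z":0.04,"yaw":0},{"grip":0.088,"x":0,"y":0,"z":0.041,"yaw":0},{"grip":0.088,"x":0,"y":0,"z":0.041,"yaw":0},{"grip":0.088,"x":0,"y":0,"z":0.041,"yaw":0}]' && for i in 1 2; do python3 -m crank '[{"grip":0.03,"x":0,"y":0,"z":0,"yaw":0},{"grip":0.03,"x":0,"y":0,"z":0,"yaw":0},{"grip":0.03,"x":0,"y":0,"z":0,"yaw":0},{"grip":0.03,"x":0,"y":0,"z":0,"yaw":0},{"grip":0.03,"x":0,"y":0,"z":0,"yaw":0}]' 20; done
```

```text
time_s: 6.55
ee_pos: [434.9, 385.2, 84.7]
ee_rot: [-179.9, 0.0, 99.8]
force: [0.2, 0.5, -0.4]
gripper_width: 88.0
gripper_force: 0.0
time_s: 6.97
ee_pos: [436.5, 386.7, 47.3]
ee_rot: [179.9, -0.1, 99.8]
force: [-0.1, -0.1, -0.7]
gripper_width: 88.2
gripper_force: 0.0
time_s: 7.38
ee_pos: [435.8, 386.3, 46.6]
ee_rot: [180.0, -0.0, 99.9]
force: [0.2, 0.2, -0.7]
gripper_width: 57.8
gripper_force: 0.0
time_s: 7.8
ee_pos: [435.7, 386.3, 46.3]
ee_rot: [180.0, -0.0, 99.8]
force: [-1.8, -1.4, 4.2]
gripper_width: 52.1
gripper_force: 20.0
```

```bash
python3 -m crank '[{"grip":0.03,"x":0,"y":0,"z":-0.02,"yaw":0},{"grip":0.03,"x":0,"y":0,"z":-0.05,"yaw":0},{"grip":0.03,"x":0,"y":0,"z":-0.09,"yaw":0},{"grip":0.03,"x":0,"y":0,"z":-0.13,"yaw":0},{"grip":0.03,"x":0,"y":0,"z":-0.16,"yaw":0}]' 25 && python3 -c "
from h import *
print(rel(576,-36.5,205,10.2),rel(450,100,205,10.2))"
```

```text
time_s: 8.22
ee_pos: [436.1, 386.6, 208.7]
ee_rot: [179.9, -0.1, 99.9]
force: [-0.4, -0.3, -2.4]
gripper_width: 52.1
gripper_force: 25.0
[-0.4408  0.0654  0.0037  1.5648] [-0.2847 -0.0354  0.0037  1.5648]
```

```bash
python3 -m crank '[{"grip":0.03,"x":-0.015,"y":0.002,"z":0.002,"yaw":0.08},{"grip":0.03,"x":-0.045,"y":0.007,"z":0.002,"yaw":0.18},{"grip":0.03,"x":-0.08,"y":0.012,"z":0.003,"yaw":0.3},{"grip":0.03,"x":-0.115,"y":0.017,"z":0.003,"yaw":0.42},{"grip":0.03,"x":-0.15,"y":0.022,"z":0.003,"yaw":0.54}]' && python3 -c "
from h import *
print(rel(576,-36.5,205,10.2))"
```

```text
time_s: 8.63
ee_pos: [482.9, 240.8, 202.4]
ee_rot: [-180.0, 0.0, 68.6]
force: [0.2, 0.0, -0.7]
gripper_width: 52.0
gripper_force: 25.0
[-0.2243  0.1877 -0.0026  1.0199]
```

```bash
python3 -m crank '[{"grip":0.03,"x":-0.02,"y":0.016,"z":-0.003,"yaw":0.1},{"grip":0.03,"x":-0.045,"y":0.038,"z":-0.003,"yaw":0.2},{"grip":0.03,"x":-0.07,"y":0.059,"z":-0.003,"yaw":0.31},{"grip":0.03,"x":-0.095,"y":0.08,"z":-0.003,"yaw":0.42},{"grip":0.03,"x":-0.12,"y":0.1,"z":-0.003,"yaw":0.54}]' && python3 -c "
from h import *
print(rel(576,-36.5,205,10.2))"
```

```text
time_s: 9.05
ee_pos: [533.3, 92.6, 205.4]
ee_rot: [-180.0, 0.0, 37.7]
force: [1.1, -0.5, -1.0]
gripper_width: 52.3
gripper_force: 25.0
[-4.510e-02  1.283e-01  4.000e-04  4.792e-01]
```

```bash
python3 -m crank '[{"grip":0.03,"x":-0.01,"y":0.03,"z":0,"yaw":0.1},{"grip":0.03,"x":-0.02,"y":0.06,"z":0,"yaw":0.2},{"grip":0.03,"x":-0.031,"y":0.088,"z":0,"yaw":0.31},{"grip":0.03,"x":-0.039,"y":0.11,"z":0,"yaw":0.41},{"grip":0.03,"x":-0.045,"y":0.128,"z":0,"yaw":0.479}]' && python3 -m crank '[{"grip":0.03,"x":0,"y":0,"z":0,"yaw":0},{"grip":0.03,"x":0,"y":0,"z":0,"yaw":0},{"grip":0.03,"x":0,"y":0,"z":0,"yaw":0},{"grip":0.03,"x":0,"y":0,"z":0,"yaw":0},{"grip":0.03,"x":0,"y":0,"z":0,"yaw":0}]' 
python3 - <<'E'
from h import *
import cv2,pickle
print(state()["ee_pos"],rel(576,-36.5,125,10.2))
m=camera_model("wrist");w=grab_frame("wrist")[:,:,::-1];pickle.dump(m,open("m4.pkl","wb"))
cv2.imwrite("pics/w4.png",cv2.resize(w,(800,600)))
print("spindle tip/foot pred",proj("w",[576,-36.5,72],m)/.7,proj("w",[576,-36.5,22],m)/.7)
E
```

```text
time_s: 9.47
ee_pos: [576.6, -36.5, 205.2]
ee_rot: [180.0, 0.1, 10.2]
force: [0.1, 0.3, -1.0]
gripper_width: 52.1
gripper_force: 25.0
time_s: 9.88
ee_pos: [576.1, -33.3, 206.0]
ee_rot: [-180.0, 0.0, 10.6]
force: [0.3, 0.4, -1.9]
gripper_width: 52.0
gripper_force: 25.0
[576.08063388 -33.26941071 206.03293874] [-0.0007  0.0032  0.081   0.0076]
spindle tip/foot pred [408.77827704 295.5684574 ] [407.94788021 276.73898455]
```

View pics/w4.png

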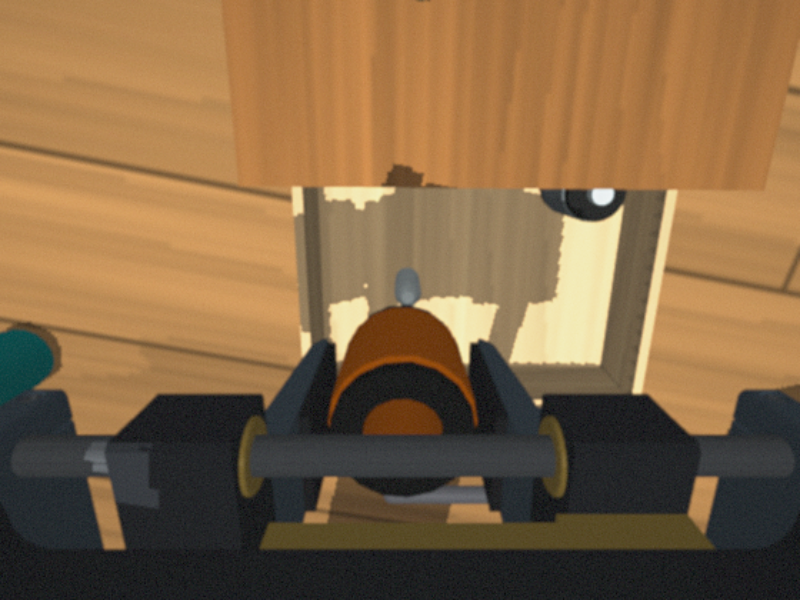

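The wrist view shows the spindle at column 407, with its far edge at row 266, as predicted. The bobbin's top ring spans rows 362–495 around column 403. Next I check where the bobbin sits relative to the tool.

```bash
python3 - <<'E'
from h import *
import pickle
m=pickle.load(open("m4.pkl","rb"));p=np.array([576.1,-33.3]);a=np.radians(10.5)
th=np.linspace(0,6.28,90)
for dx in(-3,-1.5,0,1.5):
    c=p+dx*np.array([np.cos(a),np.sin(a)])
    q=lambda r,h:np.array([proj("w",[c[0]+r*np.cos(t),c[1]+r*np.sin(t),206-46.3+h],m)/.7 for t in th])
    Q=q(24.5,70);S=q(26,8);S2=q(26,62);print(dx,"rim",Q.min(0),Q.max(0),"sleeve low",S.min(0),"high",S2.min(0))
Q=np.array([proj("w",[576+9*np.cos(t),-36.5+9*np.sin(t),22],m)/.7 for t in th]);print(Q.min(0),Q.max(0))
E
```

```text
-3 rim [330.34591385 370.08355037] [480.07015773 500.22307439] sleeve low [347.21750156 305.40490355] high [329.40976368 355.29189085]
-1.5 rim [330.14015098 365.68573099] [480.30461894 496.59149402] sleeve low [347.10500885 302.12943538] high [329.21116087 351.05759758]
0 rim [329.93317416 361.26073335] [480.54046256 492.93952792] sleeve low [346.99203838 298.83955717] high [329.01144223 346.79837162]
1.5 rim [329.72497264 356.80830473] [480.77770087 489.26700395] sleeve low [346.8785871  295.53517361] high [328.81059832 342.51399211]
[395.94472677 264.99115308] [419.94749795 288.31172575]
```

```bash
python3 -m crank '[{"grip":0.03,"x":0,"y":0.003,"z":0.01,"yaw":0.007},{"grip":0.03,"x":0,"y":0.003,"z":0.03,"yaw":0.007},{"grip":0.03,"x":0,"y":0.003,"z":0.05,"yaw":0.007},{"grip":0.03,"x":0,"y":0.003,"z":0.07,"yaw":0.007},{"grip":0.03,"x":0,"y":0.003,"z":0.075,"yaw":0.007}]' && python3 -m crank '[{"grip":0.03,"x":0,"y":0,"z":0,"yaw":0},{"grip":0.03,"x":0,"y":0,"z":0,"yaw":0},{"grip":0.03,"x":0,"y":0,"z":0,"yaw":0},{"grip":0.03,"x":0,"y":0,"z":0,"yaw":0},{"grip":0.03,"x":0,"y":0,"z":0,"yaw":0}]' 
python3 - <<'E'
from h import *
import cv2
f=grab_frame("scene")[:,:,::-1];u,v=proj("scene",[576,-36.5,75]).astype(int);print(u,v)
cv2.imwrite("pics/s5.png",cv2.resize(f[v-50:v+50,u-60:u+60],(720,600),interpolation=cv2.INTER_CUBIC))
print(rel(577,-36.3,69,10.2))
E
```

```text
time_s: 10.35
ee_pos: [574.5, -36.9, 127.3]
ee_rot: [-179.9, 0.4, 10.2]
force: [-0.2, -0.2, -1.2]
gripper_width: 51.8
gripper_force: 25.0
time_s: 10.77
ee_pos: [577.6, -37.3, 132.2]
ee_rot: [180.0, -0.1, 10.1]
force: [0.6, 0.4, -1.2]
gripper_width: 52.3
gripper_force: 25.0
262 235
[-0.0003 -0.0011  0.063  -0.0012]
```

View pics/s5.png

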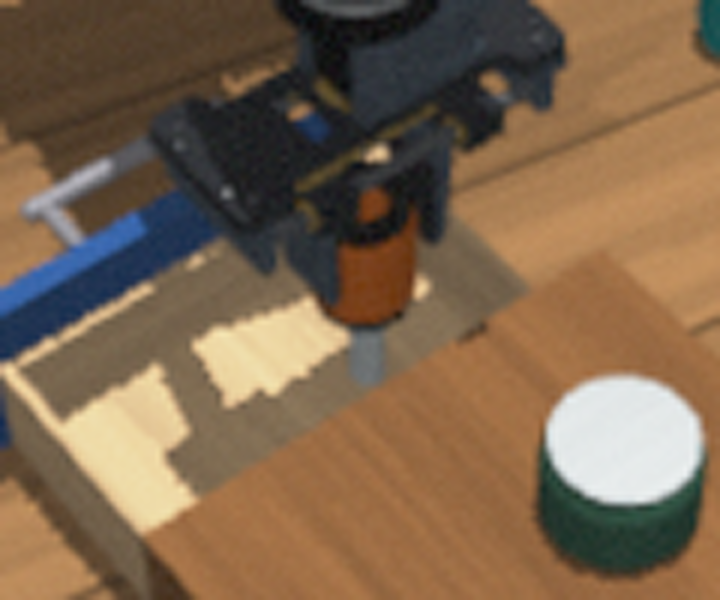

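The scene crop shows the bobbin's underside at (365,322), directly above the spindle at (368,355). Lowering slowly.

```bash
python3 -m crank '[{"grip":0.03,"x":0,"y":-0.001,"z":0.005,"yaw":0},{"grip":0.03,"x":0,"y":-0.001,"z":0.012,"yaw":0},{"grip":0.03,"x":0,"y":-0.001,"z":0.018,"yaw":0},{"grip":0.03,"x":0,"y":-0.001,"z":0.024,"yaw":0},{"grip":0.03,"x":0,"y":-0.001,"z":0.024,"yaw":0}]'; python3 -c "
from h import *
print(state()['torque'],rel(577,-36.3,69,10.2))"
```

```text
time_s: 11.23
ee_pos: [575.6, -36.2, 105.2]
ee_rot: [-180.0, 0.2, 10.1]
force: [-0.8, 0.2, -2.0]
gripper_width: 52.3
gripper_force: 25.0
[-0.02319806  0.09071981  0.02420122] [ 0.0013  0.0003  0.0362 -0.0012]
```

```bash
python3 -m crank '[{"grip":0.03,"x":0,"y":0,"z":0.006,"yaw":0},{"grip":0.03,"x":0,"y":0,"z":0.012,"yaw":0},{"grip":0.03,"x":0,"y":0,"z":0.018,"yaw":0},{"grip":0.03,"x":0,"y":0,"z":0.024,"yaw":0},{"grip":0.03,"x":0,"y":0,"z":0.024,"yaw":0}]'; python3 -m crank '[{"grip":0.03,"x":0,"y":0,"z":0,"yaw":0},{"grip":0.03,"x":0,"y":0,"z":0,"yaw":0},{"grip":0.03,"x":0,"y":0,"z":0.002,"yaw":0},{"grip":0.03,"x":0,"y":0,"z":0.004,"yaw":0},{"grip":0.03,"x":0,"y":0,"z":0.004,"yaw":0}]'; python3 -c "
from h import *
print(rel(577,-36.3,69,10.2))"
```

```text
time_s: 11.65
ee_pos: [575.8, -36.3, 81.5]
ee_rot: [-180.0, 0.2, 10.1]
force: [0.2, 0.2, -1.4]
gripper_width: 52.1
gripper_force: 25.0
time_s: 12.07
ee_pos: [576.6, -36.3, 78.9]
ee_rot: [180.0, 0.0, 10.1]
force: [-0.3, -0.7, -0.3]
gripper_width: 52.0
gripper_force: 25.0
[ 0.0003  0.0001  0.0099 -0.0012]
```

```bash
python3 -m crank '[{"grip":0.03,"x":0,"y":0,"z":0.002,"yaw":0},{"grip":0.03,"x":0,"y":0,"z":0.004,"yaw":0},{"grip":0.03,"x":0,"y":0,"z":0.006,"yaw":0},{"grip":0.03,"x":0,"y":0,"z":0.008,"yaw":0},{"grip":0.03,"x":0,"y":0,"z":0.008,"yaw":0}]'; python3 -m crank '[{"grip":0.03,"x":0,"y":0,"z":0,"yaw":0},{"grip":0.03,"x":0,"y":0,"z":0.0005,"yaw":0},{"grip":0.03,"x":0,"y":0,"z":0.001,"yaw":0},{"grip":0.03,"x":0,"y":0,"z":0.001,"yaw":0},{"grip":0.03,"x":0,"y":0,"z":0.001,"yaw":0}]'
```

```text
time_s: 12.48
ee_pos: [576.5, -36.3, 70.5]
ee_rot: [-180.0, 0.1, 10.1]
force: [0.5, 0.8, -0.7]
gripper_width: 52.4
gripper_force: 25.0
time_s: 12.9
ee_pos: [576.8, -36.3, 70.1]
ee_rot: [180.0, -0.0, 10.1]
force: [0.3, -1.0, -0.3]
gripper_width: 52.1
gripper_force: 25.0
```

No floor contact yet, so I continue in 1 mm steps until the force rises.

```bash
for i in 1 2; do python3 -m crank '[{"grip":0.03,"x":0,"y":0,"z":0.0005,"yaw":0},{"grip":0.03,"x":0,"y":0,"z":0.001,"yaw":0},{"grip":0.03,"x":0,"y":0,"z":0.001,"yaw":0},{"grip":0.03,"x":0,"y":0,"z":0.001,"yaw":0},{"grip":0.03,"x":0,"y":0,"z":0.001,"yaw":0}]'|egrep 'pos|^force'; done
```

```text
ee_pos: [576.8, -36.3, 69.1]
force: [0.0, -0.2, -0.6]
ee_pos: [576.9, -36.3, 68.3]
force: [-0.4, -0.1, 1.7]
```

```bash
python3 -m crank '[{"grip":0.03,"x":0,"y":0,"z":0.0005,"yaw":0},{"grip":0.03,"x":0,"y":0,"z":0.0005,"yaw":0},{"grip":0.03,"x":0,"y":0,"z":0.0005,"yaw":0},{"grip":0.03,"x":0,"y":0,"z":0.0005,"yaw":0},{"grip":0.03,"x":0,"y":0,"z":0.0005,"yaw":0}]'|egrep 'pos|^force'
```

```text
ee_pos: [576.9, -36.3, 68.3]
force: [-1.3, -0.4, 4.4]
```

It is seated. Release gently with a limited opening and retreat upward.

```bash
python3 -m crank '[{"grip":0.054,"x":0,"y":0,"z":0,"yaw":0},{"grip":0.058,"x":0,"y":0,"z":0,"yaw":0},{"grip":0.064,"x":0,"y":0,"z":0,"yaw":0},{"grip":0.07,"x":0,"y":0,"z":0,"yaw":0},{"grip":0.07,"x":0,"y":0,"z":0,"yaw":0}]'; python3 -m crank '[{"grip":0.07,"x":0,"y":0,"z":-0.01,"yaw":0},{"grip":0.07,"x":0,"y":0,"z":-0.03,"yaw":0},{"grip":0.07,"x":0,"y":0,"z":-0.06,"yaw":0},{"grip":0.07,"x":0,"y":0,"z":-0.1,"yaw":0},{"grip":0.07,"x":0,"y":0,"z":-0.14,"yaw":0}]';  python3 -m crank '[{"grip":0.07,"x":-0.04,"y":0,"z":-0.03,"yaw":0},{"grip":0.07,"x":-0.08,"y":0,"z":-0.04,"yaw":0},{"grip":0.07,"x":-0.12,"y":0,"z":-0.04,"yaw":0},{"grip":0.07,"x":-0.15,"y":0,"z":-0.04,"yaw":0},{"grip":0.07,"x":-0.15,"y":0,"z":-0.04,"yaw":0}]'
python3 - <<'E'
from h import *
import cv2
f=grab_frame("scene")[:,:,::-1];t=grab_frame("top")[:,:,::-1]
u,v=proj("scene",[576,-36.5,75]).astype(int)
cv2.imwrite("pics/e.png",np.hstack([cv2.resize(f[v-60:v+60,u-60:u+60],(400,400),interpolation=cv2.INTER_CUBIC),cv2.resize(t[130:250,240:360],(400,400),interpolation=cv2.INTER_CUBIC)]))
print([(proj("top",[576,-36.5,z])-[240,130])*400/120 for z in (92,72)])
E
```

```text
time_s: 14.57
ee_pos: [576.8, -36.3, 67.4]
ee_rot: [180.0, 0.0, 10.1]
force: [-0.0, -0.1, 0.4]
gripper_width: 69.4
gripper_force: 0.0
time_s: 14.98
ee_pos: [576.1, -36.2, 209.2]
ee_rot: [-180.0, 0.1, 10.1]
force: [0.8, -0.1, 0.3]
gripper_width: 70.0
gripper_force: 0.0
time_s: 15.4
ee_pos: [422.7, -62.9, 248.5]
ee_rot: [-180.0, 0.2, 10.1]
force: [-0.9, 0.2, -0.3]
gripper_width: 70.2
gripper_force: 0.0
[array([185.95241799, 231.47292535]), array([184.82571259, 236.14051966])]
```

View pics/e.png

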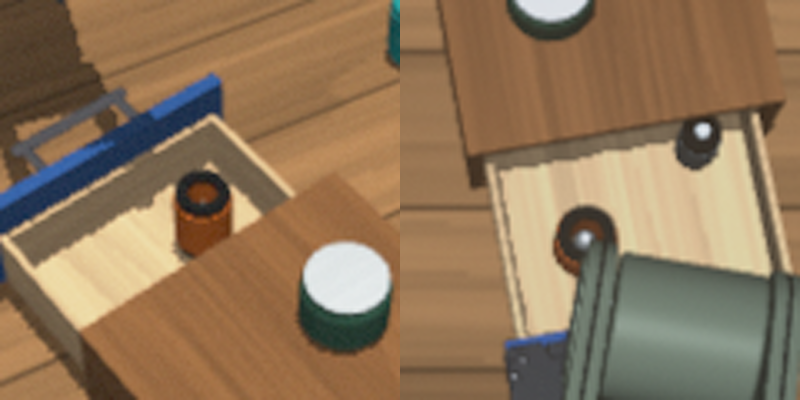

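The bobbin stands upright over the spindle: crop (203,215) in the scene view, and spindle visible in its bore at (583,240) in the top view. The drawer is fully out and the gripper is clear.

```bash
python3 -c "
from workcell import *
print(job_done())"
```

```text
the job is handed in; nothing more can be done
None
```

The job is handed in: the drawer is out to its stop, and the small orange bobbin stands upright over the spindle on the drawer floor, lowered into place in about 15.5 s with no contact with anything else that I could see.

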